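Open the tall spice jar in its drawer, one-handed

ROBOT

A 7-joint arm with a two-finger parallel gripper is mounted at the origin on a cart in front of the work surface, level with it; the furniture and walls round the work are solid. World frame = base frame: x ahead of the robot, y to its left, z up, the work surface at z = 0. Lengths are in m, angles in rad, forces in N, time in s.
With the tool pointing down it reaches from about 0.425 to 0.825 m from the base axis. Payload 3.6 kg.
Tool frame: the origin (TCP) lies between the finger pads; the fingertips stand 19 mm ahead of it and the grasp point (between the pads) is the TCP; z points along the fingers, y is the direction in which the jaws open and shut (so a half turn about z gives the same grasp; the last joint's range is limited). The gripper opens to 85 mm and grips with 20 to 120 N. Pads are 22 mm wide; open, the fingers measure 114 mm over their backs; the gripper's body (76 mm by 85 mm) begins 54 mm behind the grasp point. The pads swing forward as they close: fully open they stand 13 mm farther back than shut.
Start: joints at [1.131, 0.615, -0.013, 1.423, 0.008, 1.103, -0.04], TCP at [0.261, -0.595, 0.25] pointing down, gripper open.
Joint ranges: [-3.12, 3.12], [-0.3, 2.06], [-1.34, 1.32], [0.26, 2.42], [-1.36, 4.5], [0.01, 1.98], [-2.84, 2.84]. Speed limits (rad/s): [2.79, 2.79, 3.14, 3.14, 3.14, 3.14, 3.14].

INTERFACE

Orientations are given as a rotation vector (axis times angle).
In Python, from plant import * gives the robot as it stands.
- The arm moves only by the shell command python3 -m pendant 'ROWS' [OPENING] [FORCE]. ROWS is JSON, a list of rows, each a list of 6 numbers: the shift along the world's x, y, z in m, then the turn, a rotation vector about the world's x, y, z in degrees. In form: [[x, y, z, wx, wy, wz], ...]. A call has 1 to 8 rows; each row shifts and turns the commanded pose from where the row before left it; what a row does not reach is not made up. A row lasts 1/12 s, in which the tool goes at most 41.7 mm and 7.16 degrees, less where a joint would pass 70% of its speed; a pose out of reach is approached as far as the arm can. A call is refused whole if a number of a shift passes 0.0417 or a number of a turn 7.16, either way. A call with a gripper value outside its range is refused whole. OPENING is the opening in per cent of the stroke, from 0 (shut) to 100 (fully open), set as the call begins (- or left out, the last holds). The fingers move at their own pace and stop on an object; FORCE is the grip in N (left out, the last holds). Time passes only in rows, so rows that do not move let the fingers close. It gives the time, the measured TCP pose, the force and the opening at its end, in the units of the state.
- read_state(): the state, without advancing time (a new reading comes with each control period).
- get_image(name): name is "side" or "top"; returns a dict with "color" (384x512x3 uint8, red, green, blue), "range_z" (384x512 float32, m along the optical axis (not along the pixel's ray), 0 where there is no reading), "intrinsics" (3x3 intrinsics, pixels), "k1" (the pictures are not rectified: a ray, as slopes to the right and down, at radius r is drawn at 1 + k1 r^2 times it, then the intrinsics apply), "R" (3x3) and "t" (3): a world point X has camera coordinates R X + t. Camera axes: x right, y down, z forward; pixel columns grow to the right and rows downward; lengths in m; the calibration is good to about 2 mm. A picture is of the moment at which its call begins.
- sign_off(): hands the job in, once; it reports no verdict.
The state is a dict: "time": time; "joint_positions": joint angles; "joint_velocities": joint speeds; "tau": joint torques, N m; "tool_pos": TCP position; "eef_rot": TCP orientation; "force": force on the tool from outside, world axes, zero at the start; "moment": the same for the moment, N m; "gripper_width": opening from 0.0 (shut) to 1.0 (fully open).
Only numpy, scipy, OpenCV 4.12 (cv2) and the standard library are available. Lean on these libraries where they do the work, as an engineer would, in place of code of your own. Each camera call takes 0.05 s, during which the arm holds its last target.

TASK

The stew needs seasoning: pull the little wooden spice drawer on the worktop fully open by its bar handle, then, with the tall jar left standing in the snug square compartment that braces it, unscrew its tight cap anticlockwise, regripping as you need, until the thread runs free. Lift the cap off and finish while still holding it, level and centred just above the open jar, a finger's breadth or so clear of its mouth and not touching it: do not put it down or let go. Leave the two squat jars in their compartments and the salt shaker on top of the cabinet where it stands.

Things in the scene. Friction and masses are not known exactly. Their poses are not given: they have to be found in the camera images.
- cabinet_front (a point): Small pale wooden one-drawer spice cabinet fixed on the worktop, 262 wide (its y) x 175 deep (x) x 138 mm high. This point: on its centre line, on the carcass's front plane, at its top's height; x points to the cabinet's back, z up. The top board overhangs 4 mm to the front. Drawer open, the row of jars is centred 76 mm in front of this plane, 73 mm behind the drawer front's inner face.
- spice_drawer (a joint): The drawer's slide, m: 0 shut (start), 0.15 fully open at its stop; opens along the -x of cabinet_front, carrying its jars. Friction about 2.5 N; stays where left. Behind its front, 122 mm high, runs a 34 mm wide trough, then a row of three square compartments, 67 mm inside, 73 mm apart centre to centre across the drawer; floor 16 mm above the worktop, dividers 44 mm high.
- drawer_handle (a point): Middle of the drawer's handle: a straight level steel bar, 10 mm thick, 120 mm long along the cabinet's y, on two thin posts 84 mm apart. Its axis is 106 mm above the worktop (32 mm below the cabinet's top) and 36 mm off the drawer front, so a finger fits behind it from above. Moves with the drawer; axes as the cabinet's.
- tall_jar: The tall jar: white stoneware, body 64 mm square, 74 mm high, then a round neck 40 mm across (48 over its thread); 107 mm high over the shut cap; 0.3 to 0.5 kg. It stands in any one of the three compartments, 1.5 mm play all round, sides parallel to them, so it cannot turn. Origin: centre of its underside (16 mm above the worktop), z up.
- jar_mouth (a point): Centre of the tall jar's mouth on its axis, 107 mm above its underside, level with the top of the rubber seal when that is not pressed down. z up. At the end the whole cap is above this level.
- jar_cap: The tall jar's steel twist-off cap: 57 mm across, 19 mm high, 60 g, flat top, fine ribs round the side. Origin: centre of its skirt's lower edge, z up; shut, it is 88 mm above the jar's underside and 14 mm above its square shoulders. A squeezed rubber seal makes it tight: 0.2 to 0.35 N m to turn at first, less later. It stays put when let go between turns.
- cap_top (a point): Centre of the cap's flat top, 19 mm above its origin. The cap turns 1.7 to 2.05 rad (how tight it is varies) anticlockwise seen from above, rising 2 mm, until its two lugs are clear of the neck's ribs and it lifts straight off; some 0.5 rad further they run against a sloping stop, still clear (ease back, then lift). Before it is clear, pulling up only lifts the jar. Less than 2 mm of sideways play.
- squat_jar_a: Squat shut jar of the same make in another compartment: 64 mm square, 68 mm high over its 57 mm cap, 0.22 kg. Origin: centre of its underside. Leave it in its compartment.
- squat_jar_b: The other squat jar, like squat_jar_a.
- salt_shaker: Loose salt shaker, glass with a grey dome top, 44 mm across, 90 mm high, standing on the back left of the cabinet's top. Origin: centre of its underside. Leave it alone.

How it is judged:
On the way, in this order (a step that is already met when the one before it is completed fails the run):
1. the spice drawer has been pulled fully open (value of joint spice_drawer above 0.138 m), for 0.2 s.
2. the cap has been unscrewed and lifted clear of the tall jar's mouth, the jar still standing in its compartment in the open drawer (z of jar_cap in the frame of tall_jar above 0.108 m and height (world z) of tall_jar below 0.026 m and value of joint spice_drawer above 0.132 m), for 0.2 s.
At the end, for the whole second after the job is handed in: Drawer open over 132 of its 150 mm; the fingers hold the cap still, level within 0.2 rad, its lower edge 4 to 55 mm above the jar's mouth, axes within 22 mm, not touching the jar; tall jar upright on its compartment's floor, squat jars in theirs (value of joint spice_drawer above 0.132 m and z of jar_cap in the frame of jar_mouth between 0.004 and 0.055 m and horizontal distance between jar_cap and jar_mouth below 0.022 m and angle between jar_cap's own z axis and vertical below 0.2 rad and linear speed of jar_cap below 0.03 m/s and contact force between jar_cap and the fingers above 1 N and contact force between jar_cap and tall_jar below 0.1 N and height (world z) of tall_jar below 0.022 m and angle between tall_jar's own z axis and vertical below 0.1 rad and linear speed of tall_jar below 0.02 m/s and height (world z) of each of squat_jar_a, squat_jar_b below 0.024 m); the arm keeps its last pose, push and grip.
It fails at once if the tall jar is pulled out of its compartment (lifted by more than 25 mm) or tipped (height (world z) of tall_jar above 0.041 m or angle between tall_jar's own z axis and vertical above 0.35 rad).
It fails at once if a squat jar is lifted out of its compartment or tipped (height (world z) of any of squat_jar_a, squat_jar_b above 0.041 m or angle between any of squat_jar_a, squat_jar_b's own z axis and vertical above 0.35 rad).
It fails at once if the salt shaker is knocked over or pushed about (distance of salt_shaker from where it was at the start of the episode above 0.03 m or angle between salt_shaker's own z axis and vertical above 0.3 rad).
It also fails if it takes over 64 s, if anything falls off the work surface, if the arm or the gripper's body presses on something with over 40 N, if the wrist force passes 120 N, or if a joint passes its speed limit or range.

## Working session

There is one attempt and no reset: what is moved stays moved. The work goes in short steps, Python scripts to look and compute and a shell command to move; the robot and the scene stay as the last step left them, time stands still between calls to the robot, and variables do not carry over. Pictures are saved under pics/ and viewed, and the job is handed in when it is done.

```bash
ls; mkdir -p pics; python3 - <<'E'
from plant import *
import cv2,numpy as np
s=read_state();print({k:np.round(v,3) for k,v in s.items()})
for n in("side","top"):
    d=get_image(n);cv2.imwrite(f"pics/{n}0.png",d["color"][:,:,::-1]);np.savez(f"pics/{n}0.npz",**d)
    print(n,d["intrinsics"],d["k1"],d["R"].round(3),d["t"], -d["R"].T@d["t"])
E
```

```text
pics
{'time': np.float64(0.0), 'joint_positions': array([ 1.131,  0.616, -0.013,  1.425,  0.008,  1.103, -0.04 ]), 'joint_velocities': array([-0.   ,  0.001, -0.001,  0.   ,  0.   ,  0.001, -0.001]), 'tau': array([ 0.0000e+00, -4.6921e+01,  2.5900e-01, -1.7103e+01,  1.0000e-02,
        1.0000e-02,  0.0000e+00]), 'tool_pos': array([ 0.26 , -0.595,  0.249]), 'eef_rot': array([-3.072e+00, -6.430e-01,  1.000e-03]), 'force': array([ 0.734,  0.09 , -0.77 ]), 'moment': array([-0.005, -0.017,  0.028]), 'gripper_width': np.float64(0.997)}
side [[430.20037521   0.         258.22121563]
 [  0.         430.20037521 194.94381912]
 [  0.           0.           1.        ]] -0.04448480809703424 [[-0.937 -0.348 -0.009]
 [-0.274  0.754 -0.597]
 [ 0.215 -0.557 -0.802]] [0.61056739 0.29787718 0.75068806] [0.49298536 0.40601703 0.78560265]
top [[474.82674546   0.         249.79512903]
 [  0.         474.82674546 190.329846  ]
 [  0.           0.           1.        ]] 0.014540654291568736 [[ 0.005 -0.999 -0.045]
 [-0.998 -0.002 -0.067]
 [ 0.067  0.045 -0.997]] [-0.02695776  0.69034805  0.90225376] [ 0.62864682 -0.06631096  0.94433841]
```

View pics/side0.png

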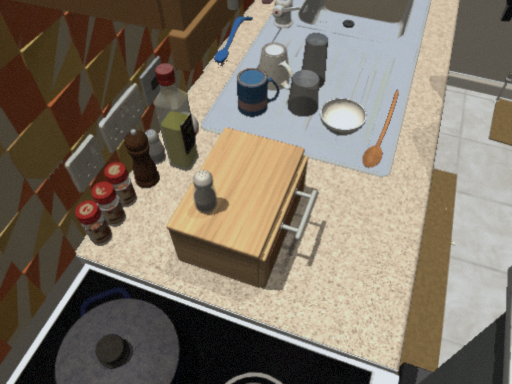

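View pics/top0.png

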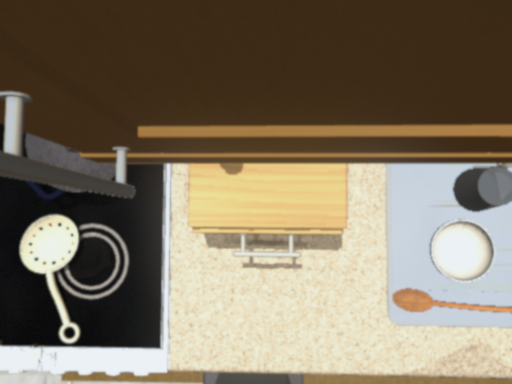

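The side view shows the cabinet with its handle at about (300,215) and the shaker at (204,190). In the top view the bar handle runs from about (234,254) to (299,254), and the top board's front edge is near row 232.

```bash
cat > h.py <<'E'
import numpy as np,cv2
def ray(d,u,v):
    K=d["intrinsics"];k=float(d["k1"])
    x=(u-K[0,2])/K[0,0];y=(v-K[1,2])/K[1,1]
    rd=np.hypot(x,y);r=rd
    for _ in range(20): r=rd/(1+k*r*r)
    s=r/rd if rd>0 else 1
    return np.array([x*s,y*s,1.])
def onz(d,u,v,z):
    c=-d["R"].T@d["t"];w=d["R"].T@ray(d,u,v)
    return c+w*(z-c[2])/w[2]
def dep(d,u,v):
    return d["R"].T@(ray(d,u,v)*d["range_z"][int(v),int(u)]-d["t"])
def pix(d,X):
    p=d["R"]@np.asarray(X,float)+d["t"];x=p[:2]/p[2];x=x*(1+float(d["k1"])*(x@x))
    return x*d["intrinsics"][0,0]+d["intrinsics"][:2,2]
E
python3 - <<'E'
from h import *
d=dict(np.load("pics/top0.npz"));s=dict(np.load("pics/side0.npz"))
for u,v in[(191,232),(346,231),(193,200),(344,200),(270,200)]: print("top138",u,v,onz(d,u,v,.138).round(4),dep(d,u,v).round(4))
for u,v in[(240,254),(267,254),(295,254)]: print("bar",u,v,onz(d,u,v,.111).round(4),dep(d,u,v).round(4))
for u,v in[(200,120),(300,120),(300,131),(300,150),(300,156),(300,50),(30,120),(100,180)]: print("over",u,v,dep(d,u,v).round(3))
for u,v in[(204,178)]: print("shk",dep(s,u,v).round(3))
c=d["color"].astype(int)
print(c[225:275,267]); print(c[254,225:310].tolist())
E
```

```text
top138 191 232 [0.6114 0.0702 0.138 ] [0.6084 0.0933 0.0015]
top138 346 231 [ 0.6147 -0.1915  0.138 ] [ 0.6123 -0.2126  0.0022]
top138 193 200 [0.6659 0.0675 0.138 ] [0.6659 0.0673 0.1391]
top138 344 200 [ 0.6667 -0.1886  0.138 ] [ 0.6667 -0.1885  0.1389]
top138 270 200 [ 0.6663 -0.0641  0.138 ] [ 0.6663 -0.0641  0.1376]
bar 240 254 [ 0.573  -0.0119  0.111 ] [ 0.5731 -0.0119  0.1119]
bar 267 254 [ 0.5734 -0.059   0.111 ] [ 0.5735 -0.059   0.1117]
bar 295 254 [ 0.5738 -0.1076  0.111 ] [ 0.5738 -0.1076  0.1107]
over 200 120 [ 0.693 -0.021  0.65 ]
over 300 120 [ 0.693 -0.084  0.649]
over 300 131 [ 0.689 -0.085  0.632]
over 300 150 [ 0.685 -0.089  0.576]
over 300 156 [ 0.683 -0.09   0.555]
over 300 50 [ 0.692 -0.077  0.772]
over 30 120 [0.685 0.069 0.686]
over 100 180 [0.655 0.044 0.643]
shk [0.741 0.015 0.225]
[[234 205 137]
 [226 192 128]
 [200 164 110]
 [178 146  99]
 [197 166 111]
 [225 198 132]
 [233 208 140]
 [223 191 127]
 [192 160 110]
 [160 136 103]
 [157 140 114]
 [158 142 118]
 [154 138 114]
 [149 133 110]
 [143 129 106]
 [131 117  96]
 [116 103  84]
 [112 100  82]
 [114 101  
[... 1215 characters left out ...]
0], [226, 227, 220], [226, 227, 220], [226, 227, 220], [226, 227, 220], [226, 227, 220], [226, 227, 220], [226, 227, 220], [226, 227, 221], [226, 227, 221], [226, 227, 221], [226, 228, 221], [227, 228, 221], [227, 228, 221], [226, 228, 221], [227, 228, 221], [226, 228, 221], [227, 228, 221], [227, 228, 221], [227, 228, 220], [227, 228, 220], [227, 228, 219], [228, 229, 220], [227, 229, 219], [227, 228, 219], [227, 229, 219], [227, 229, 219], [227, 228, 219], [227, 229, 219], [227, 228, 218], [223, 223, 211], [212, 211, 195], [205, 198, 178], [220, 208, 181], [231, 225, 197], [235, 232, 208], [235, 232, 208], [235, 230, 204], [236, 229, 202], [235, 227, 198], [234, 224, 193], [232, 222, 190]]
```

```bash
python3 - <<'E'
import cv2
for n,b in(("top",(180,150,180,130)),("side",(160,120,170,170))):
    i=cv2.imread(f"pics/{n}0.png");x,y,w,h=b
    cv2.imwrite(f"pics/{n}0c.png",cv2.resize(i[y:y+h,x:x+w],(w*4-0,h*4) if h*4<=600 else (w*3,h*3),interpolation=cv2.INTER_CUBIC))
E
```

```text
(no output)
```

View pics/top0c.png

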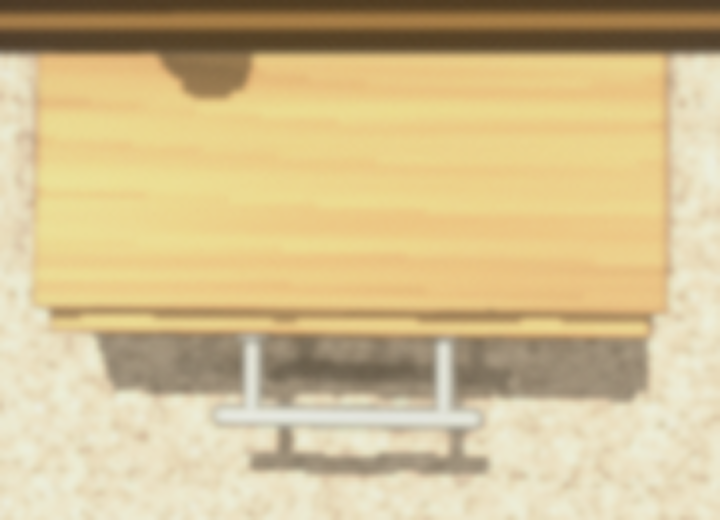

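```bash
python3 -m pendant '[[0.0208,0.0334,0,0,0,-1.5],[0.0208,0.0334,0,0,0,-1.5],[0.0208,0.0334,0,0,0,-1.5],[0.0208,0.0334,0,0,0,-1.5],[0.0208,0.0334,0,0,0,-1.5],[0.0208,0.0334,0,0,0,-1.5],[0.0208,0.0334,0,0,0,-1.5],[0.0208,0.0334,0,0,0,-1.5]]' 0 40; python3 -m pendant '[[0.0208,0.0334,0,0,0,-1.5],[0.0208,0.0334,0,0,0,-1.5],[0.0208,0.0334,0,0,0,-1.5],[0.0208,0.0334,0,0,0,-1.5],[0.0208,0.0334,0,0,0,-1.5],[0.0208,0.0334,0,0,0,-1.5],[0.0208,0.0334,0,0,0,-1.5],[0.0208,0.0334,0,0,0,-1.5]]'; python3 - <<'E'
from plant import *
import numpy as np
from h import *
from scipy.spatial.transform import Rotation as R
s=read_state();print(s["tool_pos"],s["joint_positions"].round(3));print(R.from_rotvec(s["eef_rot"]).as_matrix().round(3))
d=dict(np.load("pics/top0.npz"))
for v in (227,227.5): print(onz(d,210,v,.138),onz(d,330,v,.138))
print(onz(d,267,233.75,.122))
E
```

```text
time: 0.77
tool_pos: [0.4276, -0.3262, 0.25]
eef_rot: [-3.125, -0.317, 0.001]
force: [0.8, -0.9, -0.1]
gripper_width: 0.001
time: 1.43
tool_pos: [0.594, -0.0591, 0.2499]
eef_rot: [-3.142, 0.011, 0.002]
force: [-0.2, 0.7, -0.4]
gripper_width: -0.001
[ 0.59396093 -0.05912576  0.2498867 ] [ 0.042  0.531  0.034  1.586 -0.02   1.026 -1.497]
[[ 1.    -0.007 -0.001]
 [-0.007 -1.     0.   ]
 [-0.001 -0.    -1.   ]]
[0.6200364  0.03780689 0.138     ] [ 0.62121233 -0.16493906  0.138     ]
[0.61918861 0.03779749 0.138     ] [ 0.62037429 -0.16493372  0.138     ]
[ 0.60882409 -0.05898245  0.122     ]
```

```bash
python3 -m pendant '[[0,0,-0.037,0,0,0],[0,0,-0.037,0,0,0],[0,0,-0.024,0,0,0],[0,0,-0.02,0,0,0],[0,0,-0.016,0,0,0],[0,0,-0.014,0,0,0],[0,0,0,0,0,0]]'; python3 -m pendant '[[-0.005,0,0,0,0,0],[-0.008,0,0,0,0,0],[-0.01,0,0,0,0,0]]'; python3 - <<'E'
from plant import *
import cv2
d=get_image("side");cv2.imwrite("pics/side1.png",d["color"][:,:,::-1])
E
```

```text
time: 2.02
tool_pos: [0.591, -0.0607, 0.0988]
eef_rot: [-3.141, 0.009, 0.012]
force: [-1.0, 0.3, -0.2]
gripper_width: -0.002
time: 2.27
tool_pos: [0.5738, -0.0609, 0.1039]
eef_rot: [3.141, -0.009, 0.014]
force: [3.6, 0.7, -1.8]
gripper_width: -0.001
```

View pics/side1.png

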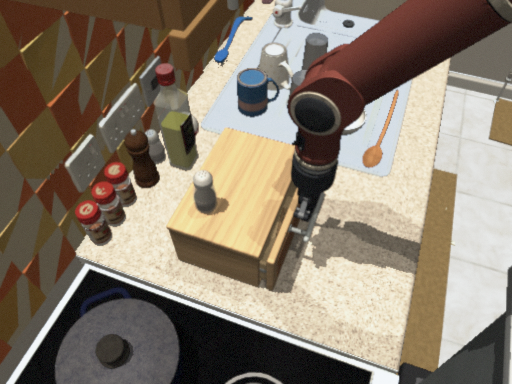

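The finger is hooked behind the bar near (310,205) and the drawer has started to open.

```bash
python3 -m pendant '[[-0.015,0,0,0,0,0],[-0.015,0,0,0,0,0],[-0.015,0,0,0,0,0],[-0.015,0,0,0,0,0],[-0.015,0,0,0,0,0],[-0.015,0,0,0,0,0],[-0.015,0,0,0,0,0]]'; python3 -m pendant '[[-0.01,0,0,0,0,0],[-0.008,0,0,0,0,0],[-0.006,0,0,0,0,0],[0,0,0,0,0,0]]'
```

```text
time: 2.9
tool_pos: [0.468, -0.0605, 0.1042]
eef_rot: [-3.141, 0.009, -0.013]
force: [4.0, 1.8, -0.6]
gripper_width: -0.002
time: 3.23
tool_pos: [0.4406, -0.0611, 0.103]
eef_rot: [3.142, -0.01, -0.001]
force: [-0.1, 0.6, -0.6]
gripper_width: -0.003
```

```bash
python3 -m pendant '[[-0.004,0,0,0,0,0],[-0.003,0,0,0,0,0],[0,0,0,0,0,0],[0,0,0,0,0,0]]'; python3 - <<'E'
from plant import *
import cv2
print(read_state()["joint_positions"])
for n in("side","top"):
    d=get_image(n);cv2.imwrite(f"pics/{n}2.png",d["color"][:,:,::-1])
E
```

```text
time: 3.57
tool_pos: [0.4395, -0.0612, 0.103]
eef_rot: [3.141, -0.009, 0.016]
force: [6.2, 0.5, -2.1]
gripper_width: 0.002
[ 0.07892578  0.54066027  0.01460275  2.16571105 -0.01888489  0.42485932
 -1.46784017]
```

View pics/side2.png

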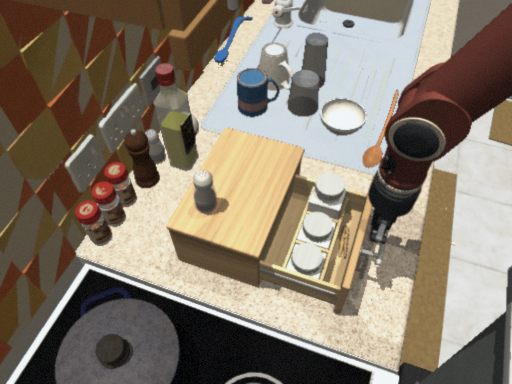

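View pics/top2.png

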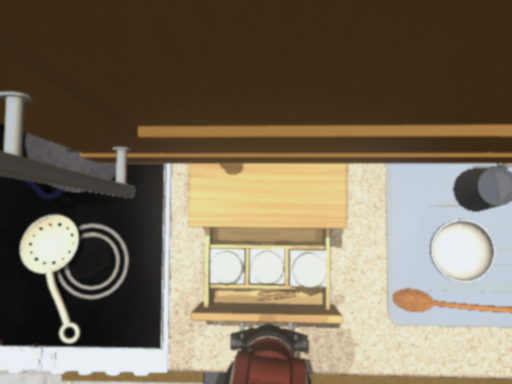

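The drawer is out to its stop: the pull force rises and the travel is about 150 mm. The three caps show in the top view at (226,267), (267,266) and (310,269). I'll back off, lift clear and measure.

```bash
python3 -m pendant '[[0.009,0,0,0,0,0],[0,0,0.03,0,0,0],[0,0,0.04,0,0,0],[0,0,0.04,0,0,0],[0,0,0.03,0,0,0],[0,0,0,0,0,0]]' 100; python3 - <<'E'
from plant import *
from h import *
s=read_state();print(s["tool_pos"],s["joint_positions"].round(3))
d=get_image("top");cv2.imwrite("pics/top3.png",d["color"][:,:,::-1]);np.savez("pics/top3.npz",**d)
e=get_image("side");np.savez("pics/side3.npz",**e);cv2.imwrite("pics/side3.png",e["color"][:,:,::-1])
for u,v in[(226,267),(267,266),(310,269)]: print(dep(d,u,v).round(4))
for u,v in[(330,185),(317,226),(307,257)]: print("side",dep(e,u,v).round(4))
i=d["color"][230:310,195:340,::-1];cv2.imwrite("pics/top3c.png",cv2.resize(i,None,fx=5,fy=5,interpolation=cv2.INTER_CUBIC))
Z=np.zeros((384,512))
P=np.array([[dep(d,u,v) for u in range(280,345)] for v in range(235,300)])
m=((P[...,2]>.115)&(P[...,2]<.132)).astype(np.uint8)
n,l,st,c=cv2.connectedComponentsWithStats(m)
for k in range(1,n):
  if st[k,4]>50: print(st[k],c[k]+[280,235],P[l==k].mean(0),np.ptp(P[l==k],axis=0))
P=np.array([[dep(e,u,v) for u in range(300,360)] for v in range(160,215)])
m=((P[...,2]>.118)&(P[...,2]<.128)).astype(np.uint8)
n,l,st,c=cv2.connectedComponentsWithStats(m)
for k in range(1,n):
  if st[k,4]>50: print(st[k],c[k]+[300,160],P[l==k].mean(0),np.ptp(P[l==k],axis=0))
E
```

```text
time: 4.17
tool_pos: [0.4464, -0.0616, 0.2476]
eef_rot: [3.14, -0.01, 0.016]
force: [0.3, -0.2, -0.1]
gripper_width: 0.849
[ 0.44641606 -0.0616109   0.2476053 ] [ 0.066  0.309  0.029  1.982 -0.012  0.841 -1.476]
[0.5479 0.0149 0.0849]
[ 0.5505 -0.0588  0.0868]
[ 0.5493 -0.1326  0.1214]
side [ 0.5468 -0.1229  0.125 ]
side [ 0.548  -0.049   0.0852]
side [0.547  0.0214 0.0837]
[ 12  18  34  34 896] [308.81026786 269.59486607] [ 0.54850529 -0.13036397  0.12349776] [0.05594899 0.05637234 0.01194629]
[ 15  12  30  25 564] [329.9964539 183.7251773] [ 0.54777817 -0.12768948  0.12300539] [0.05681209 0.05895788 0.00853374]
```

View pics/top3c.png

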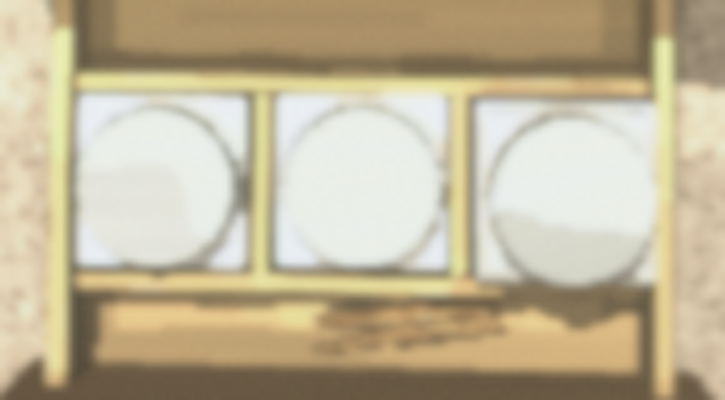

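```bash
python3 - <<'E'
from h import *
d=dict(np.load("pics/top3.npz"));e=dict(np.load("pics/side3.npz"))
for u in (327,328,329): print(dep(d,u,255).round(3),dep(d,u,290).round(3),dep(d,u,240).round(3))
for u in (205,206,207,208): print(dep(d,u,270).round(3))
E
```

```text
[ 0.57  -0.167  0.074] [ 0.508 -0.166  0.076] [ 0.597 -0.167  0.072]
[ 0.57  -0.169  0.072] [ 0.508 -0.169  0.073] [ 0.597 -0.169  0.072]
[ 0.565 -0.18  -0.   ] [ 0.505 -0.173  0.052] [ 0.595 -0.18   0.001]
[0.541 0.054 0.074]
[0.541 0.053 0.074]
[0.541 0.051 0.073]
[0.541 0.049 0.073]
```

View pics/side3.png

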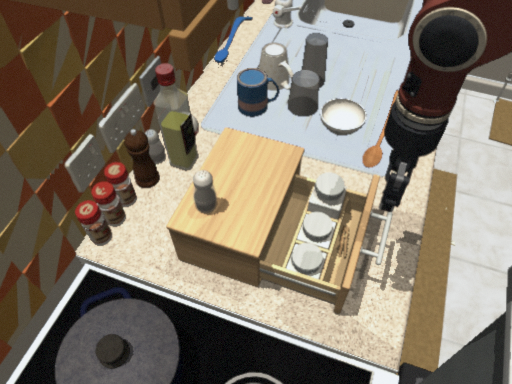

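```bash
python3 -m pendant '[[0.0254,-0.0172,0,0,0,0],[0.0254,-0.0172,0,0,0,0],[0.0254,-0.0172,0,0,0,0],[0.0254,-0.0172,0,0,0,0],[0,0,-0.03,0,0,0],[0,0,-0.03,0,0,0],[0,0,-0.02,0,0,0],[0,0,0,0,0,0]]' 100; python3 - <<'E'
from plant import *
from h import *
s=read_state();print(s["tool_pos"],s["joint_positions"].round(3))
for n in("top","side"):
    d=get_image(n);cv2.imwrite(f"pics/{n}4.png",d["color"][:,:,::-1])
E
```

```text
time: 4.93
tool_pos: [0.5402, -0.1288, 0.1555]
eef_rot: [-3.138, 0.01, 0.025]
force: [-0.6, 0.4, -0.6]
gripper_width: 1.0
[ 0.54019744 -0.1288424   0.15554489] [ 0.171  0.587  0.036  1.801 -0.029  0.77  -1.354]
```

View pics/side4.png

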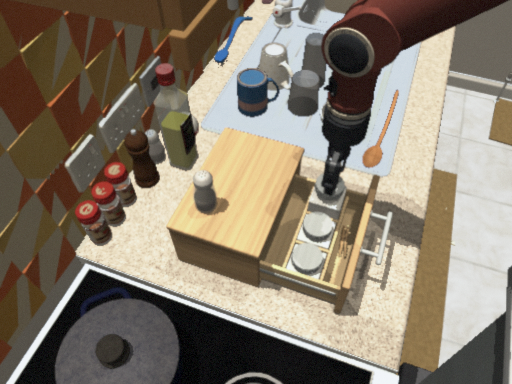

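```bash
python3 -m pendant '[[0.008,-0.0015,0,0,0,0],[0,0,0,0,0,0],[0,0,0,0,0,0]]'
```

```text
time: 5.28
tool_pos: [0.5546, -0.1315, 0.1637]
eef_rot: [3.141, -0.009, 0.005]
force: [0.1, -0.3, -1.0]
gripper_width: 1.003
```

```bash
python3 -m pendant '[[-0.0066,0.001,0,0,0,0],[0,0,-0.015,0,0,0],[0,0,-0.015,0,0,0],[0,0,-0.012,0,0,0],[0,0,-0.008,0,0,0],[0,0,0,0,0,0],[0,0,0,0,0,0]]'
```

```text
time: 5.87
tool_pos: [0.5464, -0.1302, 0.1125]
eef_rot: [-3.141, 0.009, 0.0]
force: [0.6, -0.3, 0.4]
gripper_width: 1.001
```

```bash
python3 -m pendant '[[0.0015,0,0,0,0,0],[0,0,0,0,0,0],[0,0,0,0,0,0],[0,0,0,0,0,0],[0,0,0,0,0,0],[0,0,0,0,0,0]]' 0 80;  python3 - <<'E'
from plant import *
from h import *
s=read_state();print(s["tool_pos"],s["joint_positions"].round(3),s["force"],s["moment"])
for n in("top","side"):
    d=get_image(n);cv2.imwrite(f"pics/{n}5.png",d["color"][:,:,::-1])
    if n=="side": cv2.imwrite("pics/side5c.png",cv2.resize(d["color"][120:280,240:400,::-1],None,fx=3.7,fy=3.7,interpolation=cv2.INTER_CUBIC))
E
```

```text
time: 6.37
tool_pos: [0.5488, -0.1303, 0.1135]
eef_rot: [3.141, -0.01, 0.004]
force: [-0.7, 1.1, 5.3]
gripper_width: 0.638
[ 0.54882992 -0.1302733   0.11353229] [ 0.174  0.651  0.032  1.826 -0.032  0.662 -1.352] [-0.66721714  1.11279898  5.25714716] [ 0.15188851  0.18193773 -0.10033972]
```

View pics/side5c.png

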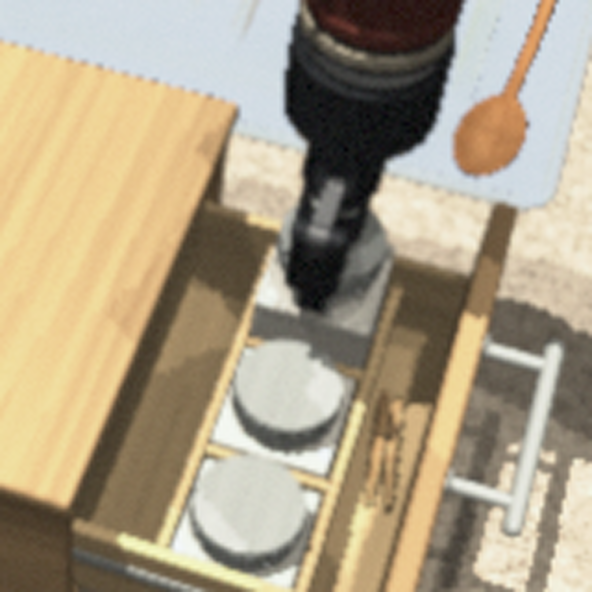

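The gripper has closed on the cap, at 0.638 × 85 ≈ 54 mm opening. Now I'll unscrew it in stages.

```bash
python3 -m pendant '[[0,0,0.0001,0,0,3],[0,0,0.0001,0,0,5],[0,0,0.0001,0,0,5],[0,0,0.0001,0,0,5],[0,0,0.0001,0,0,5],[0,0,0.0001,0,0,5],[0,0,0.0001,0,0,5],[0,0,0,0,0,0]]';  python3 - <<'E'
from plant import *
from h import *
s=read_state();print(s["tool_pos"],s["joint_positions"].round(3),s["force"],s["moment"])
for n in("top","side"):
    d=get_image(n);cv2.imwrite(f"pics/{n}6.png",d["color"][:,:,::-1])
    if n=="side": cv2.imwrite("pics/side6c.png",cv2.resize(d["color"][120:280,240:400,::-1],None,fx=3.7,fy=3.7,interpolation=cv2.INTER_CUBIC))
E
```

```text
time: 7.13
tool_pos: [0.549, -0.1306, 0.1139]
eef_rot: [3.013, 0.885, 0.004]
force: [0.8, 0.8, 4.3]
gripper_width: 0.641
[ 0.54903639 -0.13058254  0.11394935] [ 0.281  0.654 -0.134  1.822  0.131  0.672 -0.928] [0.79027753 0.78981045 4.30421906] [ 0.04274478 -0.03595274  0.09921029]
```

View pics/side6c.png

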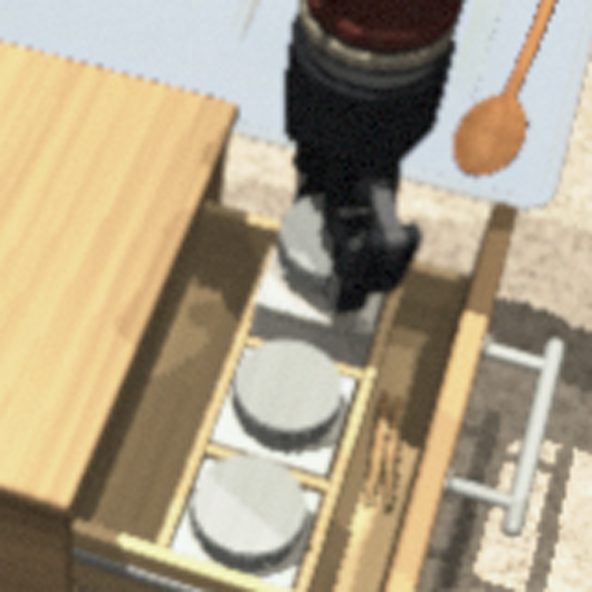

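```bash
python3 -m pendant '[[0,0,0.0001,0,0,5],[0,0,0.0001,0,0,5],[0,0,0.0001,0,0,5],[0,0,0.0001,0,0,5],[0,0,0.0001,0,0,5],[0,0,0.0001,0,0,5],[0,0,0.0001,0,0,5],[0,0,0,0,0,0]]';  python3 - <<'E'
from plant import *
from h import *
s=read_state();print(s["tool_pos"],s["joint_positions"].round(3),s["force"],s["moment"])
E
python3 -m pendant '[[0,0,0.0001,0,0,5],[0,0,0.0001,0,0,5],[0,0,0.0001,0,0,5],[0,0,0.0001,0,0,5],[0,0,0.0001,0,0,5],[0,0,0.0001,0,0,5],[0,0,0.0001,0,0,5],[0,0,0,0,0,0]]';  python3 - <<'E'
from plant import *
from h import *
s=read_state();print(s["tool_pos"],s["joint_positions"].round(3),s["force"],s["moment"])
for n in("top","side"):
    d=get_image(n);cv2.imwrite(f"pics/{n}7.png",d["color"][:,:,::-1])
    if n=="side": cv2.imwrite("pics/side7c.png",cv2.resize(d["color"][120:280,240:400,::-1],None,fx=3.7,fy=3.7,interpolation=cv2.INTER_CUBIC))
E
```

```text
time: 7.9
tool_pos: [0.5488, -0.1303, 0.1144]
eef_rot: [2.608, 1.749, 0.003]
force: [0.7, -0.7, 4.6]
gripper_width: 0.631
[ 0.54882635 -0.13027618  0.11435644] [ 0.391  0.668 -0.309  1.818  0.296  0.699 -0.473] [ 0.67293581 -0.68458749  4.5925461 ] [0.08464517 0.00871925 0.01299166]
time: 8.57
tool_pos: [0.5483, -0.1304, 0.1145]
eef_rot: [1.964, 2.452, 0.001]
force: [0.7, -0.3, 3.4]
gripper_width: 0.638
[ 0.54832121 -0.13036911  0.11454173] [ 0.496  0.695 -0.481  1.815  0.453  0.742 -0.009] [ 0.66651162 -0.32454937  3.41088537] [ 0.0255148  -0.02408356  0.00492648]
```

View pics/side7c.png

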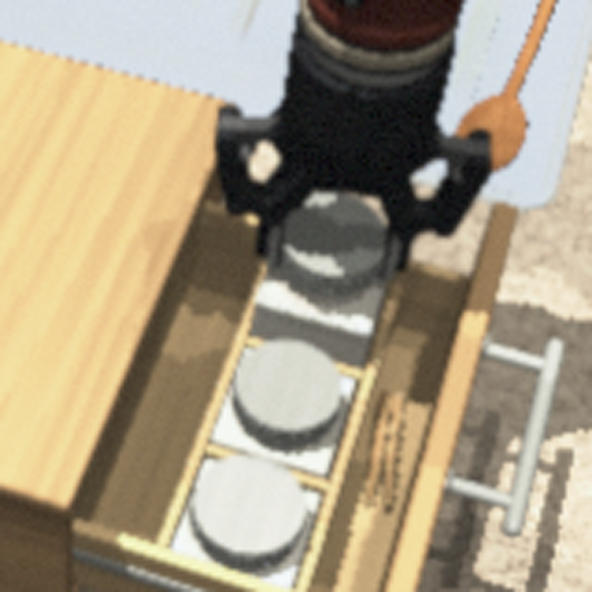

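```bash
python3 -m pendant '[[0,0,0.0001,0,0,5],[0,0,0.0001,0,0,5],[0,0,0.0001,0,0,5],[0,0,0.0001,0,0,5],[0,0,0,0,0,0],[0,0,0,0,0,0]]';  python3 - <<'E'
from plant import *
from h import *
s=read_state();print(s["tool_pos"],s["joint_positions"].round(3),s["force"],s["moment"])
E
```

```text
time: 9.17
tool_pos: [0.5481, -0.1304, 0.1147]
eef_rot: [-1.513, -2.753, 0.0]
force: [-0.7, -0.7, 3.4]
gripper_width: 0.638
[ 0.54805096 -0.13035092  0.11470291] [ 0.552  0.715 -0.576  1.813  0.536  0.774  0.261] [-0.73370292 -0.65511791  3.43290549] [-4.08713933e-05 -8.29464887e-02  1.54928191e-02]
```

```bash
python3 -m pendant '[[0,0,0.002,0,0,0],[0,0,0.002,0,0,0],[0,0,0.002,0,0,0],[0,0,0,0,0,0],[0,0,0,0,0,0]]';  python3 - <<'E'
from plant import *
from h import *
s=read_state();print(s["tool_pos"],s["force"],s["moment"])
for n in("top","side"):
    d=get_image(n);cv2.imwrite(f"pics/{n}8.png",d["color"][:,:,::-1])
    if n=="side": cv2.imwrite("pics/side8c.png",cv2.resize(d["color"][120:280,240:400,::-1],None,fx=3.7,fy=3.7,interpolation=cv2.INTER_CUBIC))
E
```

```text
time: 9.58
tool_pos: [0.5478, -0.1302, 0.1207]
eef_rot: [-1.508, -2.756, 0.001]
force: [-0.4, 1.0, -0.5]
gripper_width: 0.635
[ 0.54782975 -0.13023247  0.12071719] [-0.42766821  0.97614983 -0.47458825] [ 0.04689693  0.03172215 -0.0232284 ]
```

View pics/side8c.png

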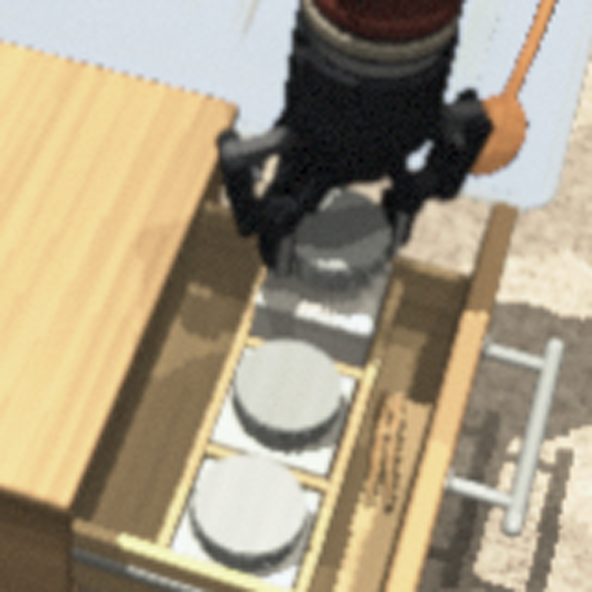

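The wrist force is only about -0.5 N, which is the cap's weight, so the jar has stayed down. I'll go on lifting.

```bash
python3 -m pendant '[[0,0,0.004,0,0,0],[0,0,0.006,0,0,0],[0,0,0.008,0,0,0],[0,0,0.008,0,0,0],[0,0,0.004,0,0,0],[0,0,0,0,0,0],[0,0,0,0,0,0],[0,0,0,0,0,0]]';  python3 - <<'E'
from plant import *
from h import *
s=read_state();print(s["tool_pos"],s["force"],s["moment"],s["gripper_width"])
for n in("top","side"):
    d=get_image(n);cv2.imwrite(f"pics/{n}9.png",d["color"][:,:,::-1]);np.savez(f"pics/{n}9.npz",**d)
    if n=="side": cv2.imwrite("pics/side9c.png",cv2.resize(d["color"][120:280,240:400,::-1],None,fx=3.7,fy=3.7,interpolation=cv2.INTER_CUBIC))
E
```

```text
time: 10.35
tool_pos: [0.5478, -0.1304, 0.1507]
eef_rot: [-1.507, -2.756, 0.001]
force: [0.2, 0.7, -1.2]
gripper_width: 0.634
[ 0.5478013  -0.13039026  0.15066821] [ 0.24597406  0.69557603 -1.17101584] [ 0.02357819 -0.03607626 -0.03273931] 0.6343232105740999
```

View pics/side9c.png

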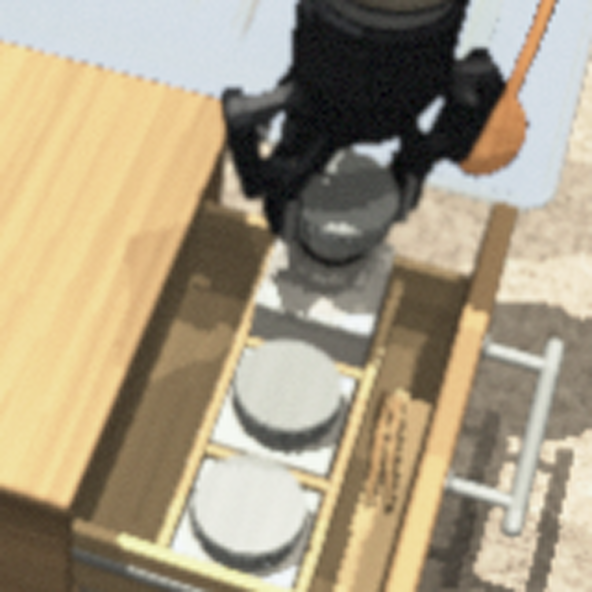

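View pics/top9.png

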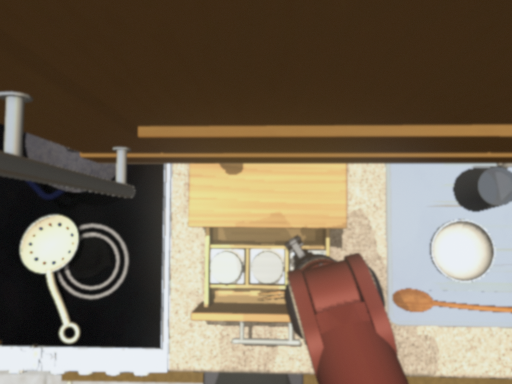

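```bash
python3 - <<'E'
from h import *
e=dict(np.load("pics/side9.npz"));d=dict(np.load("pics/top9.npz"))
for v in (202,203,204,205): print("shoulder",[dep(e,u,v).round(3).tolist() for u in (318,324,330)])
P=np.array([[dep(e,u,v) for u in range(323,348)] for v in range(160,190)])
m=((P[...,2]>.145)&(P[...,2]<.175)).astype(np.uint8)
print("cap",m.sum(),np.median(P[m>0],axis=0),np.percentile(P[m>0][:,2],[10,90]))
q=P[m>0];q=q[abs(q[:,2]-np.median(q[:,2]))<.004]
A=np.c_[q[:,:2],np.ones(len(q))];print("plane",np.linalg.lstsq(A,q[:,2],rcond=None)[0])
for v in(337,340,341,343): print("bar",dep(d,267,v).round(4), onz(d,267,v,.111).round(4))
print([onz(d,267,x,.111)[0].round(4) for x in (336,338,340,342,344)])
print(d["color"][330:350,267].sum(1))
E
```

```text
shoulder [[0.561, -0.102, 0.089], [0.55, -0.105, 0.091], [0.539, -0.108, 0.091]]
shoulder [[0.561, -0.1, 0.088], [0.549, -0.104, 0.088], [0.538, -0.107, 0.089]]
shoulder [[0.56, -0.099, 0.087], [0.549, -0.102, 0.088], [0.537, -0.104, 0.09]]
shoulder [[0.56, -0.098, 0.085], [0.548, -0.1, 0.088], [0.537, -0.103, 0.089]]
cap 559 [ 0.54174857 -0.12336285  0.15966548] [0.1517529  0.16133094]
plane [ 0.00344221 -0.00929668  0.15674543]
bar [ 4.054e-01 -5.840e-02 -4.000e-04] [ 0.4318 -0.0593  0.111 ]
bar [ 0.4269 -0.0594  0.1116] [ 0.4267 -0.0594  0.111 ]
bar [ 0.4257 -0.0594  0.1136] [ 0.425  -0.0594  0.111 ]
bar [ 0.4221 -0.0594  0.1129] [ 0.4217 -0.0594  0.111 ]
[np.float64(0.4334), np.float64(0.4301), np.float64(0.4267), np.float64(0.4234), np.float64(0.42)]
[590 603 607 603 614 618 605 551 478 487 567 633 627 552 448 393 451 555
 608 626]
```

```bash
python3 -c "
from plant import *
print(sign_off())"
```

```text
the job is handed in; nothing more can be done
None
```

The drawer is fully open, and the cap is off the tall jar, held about 18 mm above its mouth. I handed the job in at about 10.4 s of the 64 s; `sign_off()` reports no verdict.

- **Drawer:** I hooked the closed fingers behind the bar and pulled to the stop. In the last top view the bar is at x ≈ 0.424, against 0.574 at the start, so the drawer is about 150 mm open.
- **Cap:** I gripped it at 80 N and unscrewed it anticlockwise by about 122° in one grip. No regrip was needed. On the lift the wrist force was only about the cap's weight, so the jar did not come up with it.
- **Held cap:** Its top is at z ≈ 0.160 and tilted by about 0.01 rad. That puts its lower edge about 18 mm above the mouth.
- **Jars and shaker:** The tall jar's shoulder is at z ≈ 0.089 (0.090 expected), so the jar is seated. The two squat jars look unmoved in the last pictures. The arm never went near the salt shaker. It was in place in the side view taken after the drawer was opened, and I did not measure it again at the end.

**Disagreement:** The camera median of the held cap's top is 6–7 mm off the jar axis. Part of the cap was hidden by the fingers, which biases that figure. The tool pose puts the cap within 1–2 mm of the jar axis measured before the grasp. Both are well inside the 22 mm limit.

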